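Set the press's feed lever to its set tab

TASK

Before the next concrete cube is crushed, set the press's oil feed: swing the long lever (upright cylindrical grip) of the feed valve round until it points straight along the small set tab clamped on the rim of its own dial, and leave it there. Leave the set tab where it is clamped, and leave the other valve's short ball-ended lever where it stands.

Things in the scene. Friction and masses are not known exactly. Their poses are not given: they have to be found in the camera images.
- feed_valve: Feed valve, fixed: grey block 90 x 90 mm, round aluminium dial of 200 mm diameter on top (face 76 mm above the table). Stands left or right of the other valve. Origin on the table under the lever's vertical hinge axis; z up, x towards its two pipe stubs (away from the robot). The lever, a steel bar 94 to 104 mm up, sweeps level over the dial between stops 57 degrees either side of -x.
- feed_grip (a point): Mid-point of the long lever's upright black grip, 26 mm diameter, from 104 to 156 mm above the table, 150 mm from the hinge axis; this point 130 mm up. x points outward along the lever, z up. Starts within 18 degrees of the stop on the valve's +y side; the set tab lies 22 to 112 degrees on, counterclockwise from above. Stiff hinge: 2 N here moves it; it stays where left.
- feed_mark (a point): Outer upper tip of the feed valve's set tab, 128 mm from the hinge axis, 86 mm above the table. The tab is a dark steel finger 20 mm wide, 45 mm long, lying radially over the dial's rim, narrower at its tip, all lower than the lever, which passes over it. x points outward along the tab: the direction the lever must take. Clamped.
- return_grip (a point): Centre of the 34 mm black ball on the other (return) valve's short lever, 90 mm from that valve's hinge axis, 126 mm above the table. That valve has the same block and dial and its own set tab, which has nothing to do with this job. To be left alone.

How it is judged:
At the end, for the whole second after the job is handed in: The feed lever stands within 10 degrees of the direction of its set tab and stays there; the set tab is still within 12 mm of where it was and the ball of the return lever within 15 mm of where it was (angle between the x axis of feed_grip and the x axis of feed_mark, either way round below 0.175 rad and distance of feed_mark from where it was at the start of the episode below 0.012 m and distance of return_grip from where it was at the start of the episode below 0.015 m); the robot touches nothing.
It fails at once if the set tab of the feed valve was shifted (distance of feed_mark from where it was at the start of the episode above 0.015 m).
It fails at once if the return valve's lever was moved (distance of return_grip from where it was at the start of the episode above 0.02 m).
It also fails if it takes over 38 s, if anything falls off the work surface, if the arm or the gripper's body presses on something with over 40 N, if the wrist force passes 120 N, or if a joint passes its speed limit or range.

ROBOT

A 7-joint arm with a two-finger parallel gripper is mounted at the origin on the work surface. World frame = base frame: x ahead of the robot, y to its left, z up, the work surface at z = 0. Lengths are in m, angles in rad, forces in N, time in s.
With the tool pointing down it reaches from about 0.35 to 0.9 m from the base axis. Payload 19.9 kg.
Tool frame: the origin (TCP) lies on the front face of the gripper's body, between the roots of the fingers; the fingertips stand robot.nose_length ahead of it and the grasp point (between the pads) lies 78 mm ahead of it (robot.nose_length is the distance from the TCP to the fingertips, in m); z points along the fingers, y is the direction in which the jaws open and shut (so a half turn about z gives the same grasp; the last joint's range is limited). The gripper opens to 94 mm and grips with 3 to 60 N. Pads are 16 mm wide; open, the fingers measure 119 mm over their backs; the gripper's body (75 mm by 177 mm) begins 78 mm behind the grasp point.
Start: joints at [1.183, 0.417, -0.01, 1.614, 0.005, 1.111, -0.053], TCP at [0.212, -0.588, 0.303] pointing down, gripper open.
Joint ranges: [-2.81, 2.81], [-0.39, 2.02], [-1.27, 1.25], [0.06, 2.57], [-1.19, 4.33], [0.19, 2], [-2.82, 2.82]. Speed limits (rad/s): [1.89, 1.89, 2.39, 2.39, 3.01, 3.01, 3.01].

INTERFACE

Orientations are given as a unit quaternion [x, y, z, w].
In Python, from station import monitor, vision, close_job, regions_of, robot gives the robot as it stands. The module is installed in compiled form; this text tells all that it offers.
- The arm moves only by the tool play_rows, never from a script. Its argument "targets" is a list of rows, each an object with "slide": the shift along the tool's x, y, z in mm, a list of three; "turn": the turn, a rotation vector about the tool's x, y, z in rad, a list of three. In form: [{"slide": [dx, dy, dz], "turn": [wx, wy, wz]}, ...]. A call has 1 to 20 rows; each row shifts and turns the commanded pose from where the row before left it, along the tool's axes as they then stand; what a row does not reach is not made up. A row lasts 1/8 s, in which the tool goes at most 62.5 mm and 10.7 degrees, less where a joint would pass 70% of its speed; a pose out of reach is approached as far as the arm can. A call with a gripper value outside its range is refused whole. "fingers" is the finger opening in mm, from 0 to 94, set as the call begins (left out, the last holds). The fingers move at their own pace and stop on an object; the grip force is fixed at half the most. Time passes only in rows, so rows that do not move let the fingers close. It gives the time, the measured TCP pose, the force and the opening at its end, in the units of the state.
- monitor.get_obs(): the state, without advancing time (a new reading comes with each control period).
- vision.read_camera(name): name is "scene" or "top" or "wrist"; returns the picture (384x512x3 uint8, red, green, blue); there is no depth.
- vision.get_calibration(name): a dict with "fx", "fy", "cx", "cy" (pixels), "extrinsics" (4x4, takes a point from camera to world coordinates); the wrist camera has in their place "tool_from_camera" (4x4, takes a point from camera to tool coordinates, whose origin is the TCP and whose axes are the flange's). Camera axes: x right, y up, looking along -z (the intrinsics and any distortion apply to the point x, -y, -z); pixel columns grow to the right and rows downward; lengths in m; the calibration is good to about 2 mm. A picture is of the moment at which its call begins: read the wrist's pose just before it. get_calibration takes no time and is no camera call.
- close_job(): hands the job in, once; it reports no verdict.
Trained networks look in the newest picture that a camera, given by its name, has taken for a name from the list of things; names that differ only in an ending like _2 or _b are one class to them, and where a whole thing is asked for, a point or a joint stands for the part that bears it (a point fixed in the world has none). Each returns a list of dicts, best first, with "p" (0 to 1); they miss things now and then, are a little off and sometimes report something else, mostly with a low value. They report only what shows in the picture. A call takes as long as a camera call.
- regions_of(name, camera): "pixels" (384x512 bool, what is visible of it) and "box" ([left, top, right, bottom] in pixels, round what is visible of it).
The state is a dict: "t": time; "q": joint angles; "joint_vel": joint speeds; "joint_torque": joint torques, N m; "eef_pos": TCP position; "eef_rot": TCP orientation; "force": force on the tool from outside, world axes, zero at the start; "moment": the same for the moment, N m; "opening": opening from 0.0 (shut) to 1.0 (fully open).
Only numpy, scipy, OpenCV 4.12 (cv2) and the standard library are available. Lean on these libraries where they do the work, as an engineer would, in place of code of your own. Each camera call takes 0.05 s, during which the arm holds its last target.

## Working session

There is one attempt and no reset: what is moved stays moved. The work goes in short steps, Python scripts to look and compute and a tool call to move; the robot and the scene stay as the last step left them, time stands still between calls to the robot, and variables do not carry over. Pictures are saved under pics/ and viewed, and the job is handed in when it is done.

Besides the shell and the picture viewer there is one more tool, called after "Emit:" as name(argument=value, ...) on one line, values as JSON. play_rows: Moves the arm, as the interface text tells. Its arguments: {"type":"object","properties":{"targets":{"type":"array","items":{"type":"object","properties":{"slide":{"type":"array","items":{"type":"number"}},"turn":{"type":"array","items":{"type":"number"}}}}},"fingers":{"type":"number"}},"required":["targets"]}

```bash
mkdir -p pics
python3 - <<'E'
from station import monitor, vision, regions_of, robot
import cv2,numpy as np
print(robot.nose_length); o=monitor.get_obs(); print({k:np.round(v,3) for k,v in o.items()})
for c in ["scene","top"]:
    im=vision.read_camera(c); cv2.imwrite(f"pics/{c}0.png",im[...,::-1])
    k=vision.get_calibration(c); print(c,k)
    for n in ["feed_valve","feed_grip","feed_mark","return_grip"]:
        for r in regions_of(n,c)[:3]:
            ys,xs=np.nonzero(r["pixels"]); print(n,round(r["p"],2),r["box"],xs.mean().round(1),ys.mean().round(1),len(xs))
print(vision.get_calibration("wrist"))
E
```

```text
0.0972
{'t': np.float64(0.0), 'q': array([ 1.182,  0.418, -0.01 ,  1.614,  0.005,  1.111, -0.053]), 'joint_vel': array([ 0.001,  0.   ,  0.001, -0.001, -0.001, -0.001,  0.001]), 'joint_torque': array([ 0.0000e+00, -8.5126e+01,  6.3900e-01, -4.2599e+01, -4.9000e-02,
        1.9000e-02,  0.0000e+00]), 'eef_pos': array([ 0.212, -0.588,  0.302]), 'eef_rot': array([ 0.985,  0.173, -0.   , -0.001]), 'force': array([ 0.15 , -0.621, -0.134]), 'moment': array([ 0.01 , -0.051, -0.02 ]), 'opening': np.float64(1.002)}
scene {'fx': 373.94729697630737, 'fy': 373.94729697630737, 'cx': 260.57561258078806, 'cy': 190.74518678951577, 'extrinsics': array([[-0.61887102, -0.57022541,  0.5402237 ,  0.95632973],
       [ 0.78534306, -0.46260197,  0.41138267,  0.3854292 ],
       [ 0.0153277 ,  0.67885374,  0.73411352,  0.70346312],
       [ 0.        ,  0.        ,  0.        ,  1.        ]])}
feed_valve 0.81 [136.5, 135.4, 245.0, 204.3] 181.6 165.5 4712
feed_grip 0.65 [167.5, 143.9, 245.2, 165.6] 207.5 155.5 855
return_grip 0.82 [279.9, 211.1, 323.3, 274.4] 301.9 242.7 894
top {'fx': 401.28096492020524, 'f
[... 344 characters left out ...]
ve 0.63 [294.7, 144.7, 407.9, 250.1] 360.7 193.3 7145
feed_grip 0.93 [295.4, 180.4, 376.2, 224.3] 339.5 203.0 889
feed_mark 0.6 [350.8, 230.9, 362.6, 251.8] 356.5 239.8 192
return_grip 0.77 [172.7, 142.3, 191.4, 206.4] 181.3 173.2 641
{'fx': 289.33368693257535, 'fy': 289.33368693257535, 'cx': 257.6393530870598, 'cy': 194.47403262938633, 'tool_from_camera': array([[-3.75478928e-04,  9.63949018e-01,  2.66086734e-01,
         7.80655944e-02],
       [ 9.99999878e-01,  4.47495621e-04, -2.10022051e-04,
        -1.00914148e-03],
       [-3.21523198e-04,  2.66086623e-01, -9.63949068e-01,
        -8.26907643e-02],
       [ 0.00000000e+00,  0.00000000e+00,  0.00000000e+00,
         1.00000000e+00]])}
```

View pics/top0.png

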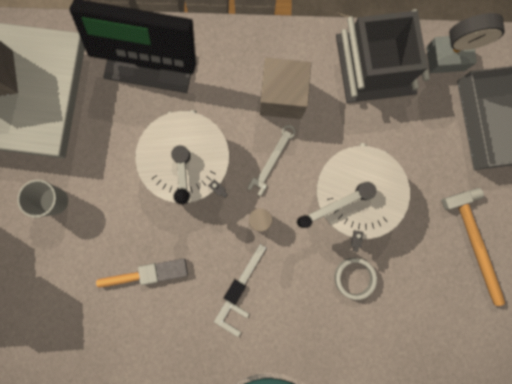

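View pics/scene0.png

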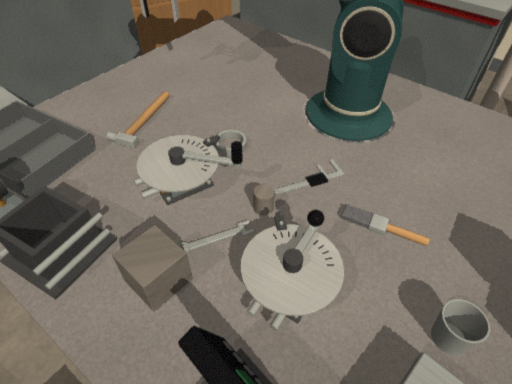

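The top view shows the feed valve at right: dial centre about (363,192), grip at (304,222) and set tab at (356,240). Next I'll work out the geometry.

```bash
cat > h.py <<'E'
from station import monitor, vision, regions_of
import cv2,numpy as np
def ray(c,u,v,z):
    k=vision.get_calibration(c);E=np.array(k["extrinsics"])
    d=E[:3,:3]@np.array([(u-k["cx"])/k["fx"],-(v-k["cy"])/k["fy"],-1]);p=E[:3,3]
    return p+d*(z-p[2])/d[2]
def proj(c,P):
    k=vision.get_calibration(c);E=np.array(k["extrinsics"])
    q=E[:3,:3].T@(np.array(P)-E[:3,3]);return np.array([k["cx"]+k["fx"]*q[0]/-q[2],k["cy"]+k["fy"]*q[1]/q[2]])
E
python3 - <<'E'
from h import *
im=cv2.imread("pics/top0.png")
cv2.imwrite("pics/top_c.png",cv2.resize(im[130:280,270:430],None,fx=5,fy=5,interpolation=cv2.INTER_CUBIC)[:600*1][:,:800])
im2=cv2.imread("pics/scene0.png")
cv2.imwrite("pics/sc_c.png",cv2.resize(im2[110:230,110:270],None,fx=5,fy=5,interpolation=cv2.INTER_CUBIC))
r=regions_of("feed_valve","top") if 0 else None
g=cv2.cvtColor(im,cv2.COLOR_BGR2GRAY)
m=(g>175).astype(np.uint8);m[:, :310]=0;m[:140]=0;m[245:]=0;m[:,415:]=0
n,l,s,_=cv2.connectedComponentsWithStats(m);i=1+s[1:,4].argmax()
pts=cv2.convexHull(np.argwhere(l==i)[:,::-1].astype(np.int32))[:,0]
W=np.array([ray("top",*p,0.076)[:2] for p in pts])
c,rad=cv2.minEnclosingCircle(W.astype(np.float32));print("dial",c,rad,s[i])
A=np.c_[2*W,np.ones(len(W))];x=np.linalg.lstsq(A,(W**2).sum(1),rcond=None)[0];print(x[:2],np.sqrt(x[2]+x[:2]@x[:2]))
print("grip top",ray("top",304,221.5,.156),"mid",ray("top",304,221.5,.13)); print("tab",ray("top",356,240,.086)); print("hub",ray("top",366,190,.11))
E
```

```text
dial (0.5385141968727112, -0.17271369695663452) 0.11096224188804626 [ 311  143   98   95 5246]
[ 0.54219607 -0.17763364] 0.10132826236247185
grip top [ 0.47575955 -0.04736338  0.156     ] mid [ 0.47630378 -0.05103341  0.13      ]
tab [ 0.44139737 -0.16575614  0.086     ]
hub [ 0.54375822 -0.18027963  0.11      ]
```

View pics/top_c.png

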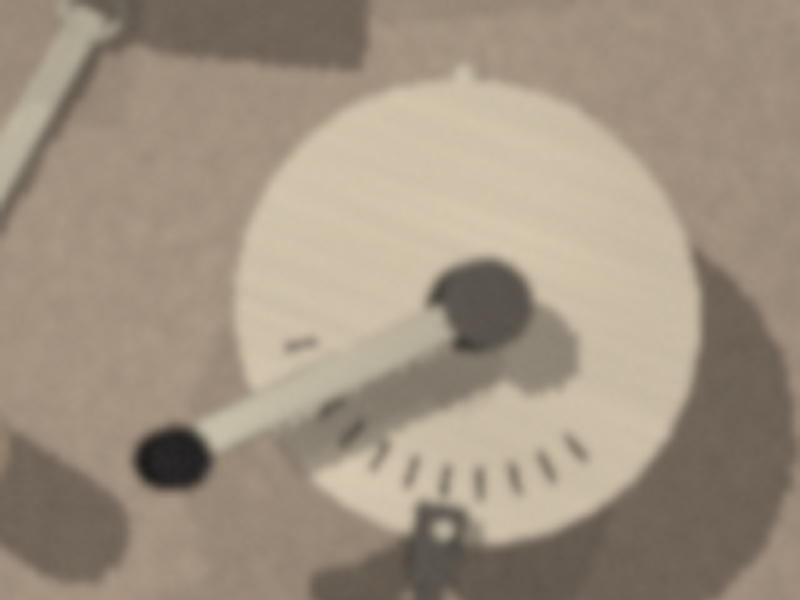

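View pics/sc_c.png

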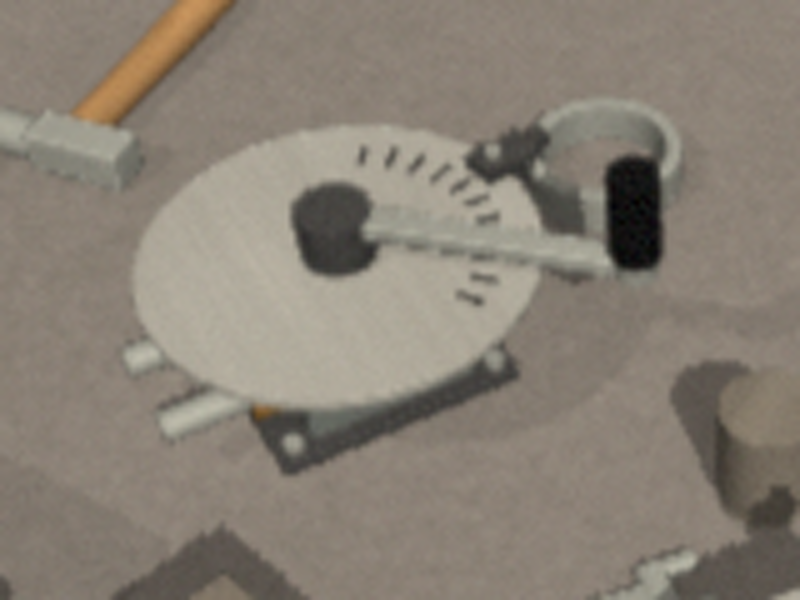

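The lever points at about 117° in the world frame and the tab at about 173°, so the lever needs about +56° counterclockwise. I'll move above the grip first.

Emit:
play_rows(targets=[{"slide": [27,-26,0],"turn": [0,0,0]},{"slide": [27,-26,0],"turn": [0,0,0]},{"slide": [27,-26,0],"turn": [0,0,0]},{"slide": [27,-26,0],"turn": [0,0,0]},{"slide": [27,-26,0],"turn": [0,0,0]},{"slide": [27,-26,0],"turn": [0,0,0]},{"slide": [27,-26,0],"turn": [0,0,0]},{"slide": [27,-26,0],"turn": [0,0,0]},{"slide": [27,-26,0],"turn": [0,0,0]},{"slide": [27,-26,0],"turn": [0,0,0]},{"slide": [27,-26,0],"turn": [0,0,0]},{"slide": [27,-26,0],"turn": [0,0,0]},{"slide": [27,-26,0],"turn": [0,0,0]},{"slide": [27,-26,0],"turn": [0,0,0]},{"slide": [27,-26,0],"turn": [0,0,0]},{"slide": [27,-26,0],"turn": [0,0,0]}], fingers=70)

```text
t: 2.5
eef_pos: [0.4778, -0.0486, 0.3028]
eef_rot: [0.985, 0.172, 0.0, 0.0]
force: [0.7, -0.1, 0.0]
opening: 0.747
```

Emit:
play_rows(targets=[{"slide": [0,0,0],"turn": [0,0,-0.17]},{"slide": [0,0,0],"turn": [0,0,-0.17]},{"slide": [0,0,0],"turn": [0,0,-0.17]},{"slide": [0,0,0],"turn": [0,0,-0.17]},{"slide": [0,0,0],"turn": [0,0,-0.17]},{"slide": [0,0,0],"turn": [0,0,-0.17]},{"slide": [0,0,0],"turn": [0,0,-0.17]},{"slide": [0,0,0],"turn": [0,0,-0.17]},{"slide": [0,0,0],"turn": [0,0,-0.17]},{"slide": [0,0,0],"turn": [0,0,-0.17]},{"slide": [0,0,0],"turn": [0,0,0]}])

```text
t: 3.88
eef_pos: [0.4773, -0.0498, 0.3027]
eef_rot: [0.521, 0.854, 0.0, 0.0]
force: [0.6, -0.2, -0.2]
opening: 0.744
```

```bash
cat > w.py <<'E'
from h import *
from scipy.spatial.transform import Rotation as R
def wpose():
    o=monitor.get_obs();k=vision.get_calibration("wrist")
    T=np.eye(4);T[:3,:3]=R.from_quat(o["eef_rot"]).as_matrix();T[:3,3]=o["eef_pos"]
    return o,T@np.array(k["tool_from_camera"]),k
def wray(E,k,u,v,z):
    d=E[:3,:3]@np.array([(u-k["cx"])/k["fx"],-(v-k["cy"])/k["fy"],-1]);p=E[:3,3]
    return p+d*(z-p[2])/d[2]
def wproj(E,k,P):
    q=E[:3,:3].T@(np.array(P)-E[:3,3]);return np.array([k["cx"]+k["fx"]*q[0]/-q[2],k["cy"]+k["fy"]*q[1]/q[2]])
E
python3 - <<'E'
from w import *
o,E,k=wpose();im=vision.read_camera("wrist");cv2.imwrite("pics/w1.png",im[...,::-1])
print(o["t"],o["eef_pos"],R.from_quat(o["eef_rot"]).as_matrix().round(3),o["q"].round(2),o["opening"])
for n in ["feed_grip","feed_mark"]:
    for r in regions_of(n,"wrist")[:2]: print(n,r["p"],r["box"])
print(wproj(E,k,[.473,-.045,.156]),wproj(E,k,[.473,-.045,.104]))
im=vision.read_camera("top");cv2.imwrite("pics/t1.png",im[...,::-1])
E
```

```text
3.875 [ 0.47733047 -0.04982721  0.30271348] [[-0.457  0.889  0.   ]
 [ 0.889  0.457  0.   ]
 [-0.     0.    -1.   ]] [ 0.61  0.2  -0.63  1.95  0.14  1.04  0.39] 0.7435675733369148
feed_grip 0.74 [240.8, 185.0, 270.9, 335.9]
feed_mark 0.62 [193.6, 264.1, 203.0, 279.5]
[254.71336935 204.49396702] [255.23053612 188.98166223]
```

View pics/w1.png

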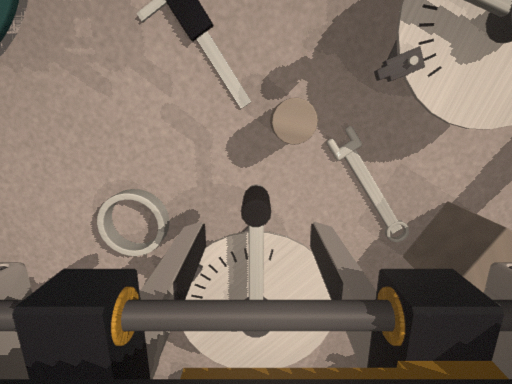

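The wrist view shows the grip centred at (256,206), between the jaws, with its axis at about (0.476, −0.051). The TCP is right above it, so I'll descend and close.

Emit:
play_rows(targets=[{"slide": [0,0,15],"turn": [0,0,0]},{"slide": [0,0,20],"turn": [0,0,0]},{"slide": [0,0,20],"turn": [0,0,0]},{"slide": [0,0,20],"turn": [0,0,0]},{"slide": [0,0,15],"turn": [0,0,0]},{"slide": [0,0,0],"turn": [0,0,0]},{"slide": [0,0,0],"turn": [0,0,0]}])

```text
t: 4.95
eef_pos: [0.4775, -0.0496, 0.213]
eef_rot: [0.521, 0.854, 0.0, 0.0]
force: [1.1, 0.5, 0.6]
opening: 0.744
```

Emit:
play_rows(targets=[{"slide": [0,0,0],"turn": [0,0,0]},{"slide": [0,0,0],"turn": [0,0,0]},{"slide": [0,0,0],"turn": [0,0,0]},{"slide": [0,0,0],"turn": [0,0,0]},{"slide": [0,0,0],"turn": [0,0,0]},{"slide": [0,0,0],"turn": [0,0,0]},{"slide": [0,0,0],"turn": [0,0,0]},{"slide": [0,0,0],"turn": [0,0,0]}], fingers=20)

```text
t: 5.95
eef_pos: [0.4772, -0.0497, 0.2126]
eef_rot: [0.52, 0.854, -0.0, -0.0]
force: [-2.7, 0.9, 2.6]
opening: 0.272
```

Run:
```python
from w import *
o,E,k=wpose();im=vision.read_camera("wrist");cv2.imwrite("pics/w2.png",im[...,::-1])
print(o["t"],o["eef_pos"],o["force"],o["opening"])
im=vision.read_camera("top");cv2.imwrite("pics/t2.png",im[...,::-1])
```

```text
5.95 [ 0.47721427 -0.04971537  0.21261387] [-2.73372209  0.90417141  2.5793646 ] 0.2715514467266719
```

View pics/w2.png

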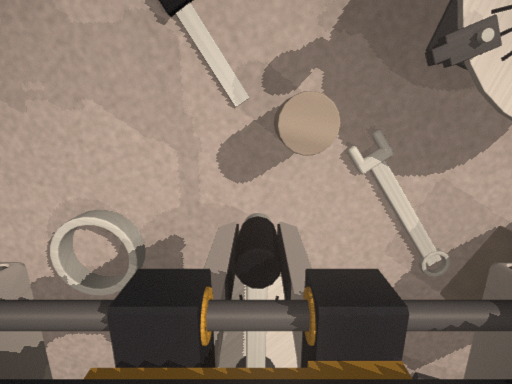

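The grip is held at 25.5 mm opening, with tool x along the lever. I'll swing it along the 150 mm arc at 5° per row.

Emit:
play_rows(targets=[{"slide": [-0.57,-13.1,0],"turn": [0,0,-0.0873]},{"slide": [-0.57,-13.1,0],"turn": [0,0,-0.0873]},{"slide": [-0.57,-13.1,0],"turn": [0,0,-0.0873]},{"slide": [-0.57,-13.1,0],"turn": [0,0,-0.0873]},{"slide": [0,0,0],"turn": [0,0,0]}])

```text
t: 6.68
eef_pos: [0.4347, -0.0812, 0.2126]
eef_rot: [0.364, 0.931, -0.0, -0.001]
force: [-9.3, 6.3, 9.5]
opening: 0.269
```

Emit:
play_rows(targets=[{"slide": [0,-13.1,0],"turn": [0,0,-0.0873]},{"slide": [-0.3,-13.1,0],"turn": [0,0,-0.0873]},{"slide": [-0.57,-13.1,0],"turn": [0,0,-0.0873]},{"slide": [-0.57,-13.1,0],"turn": [0,0,-0.0873]},{"slide": [0,0,0],"turn": [0,0,0]}])

```text
t: 7.3
eef_pos: [0.4056, -0.1251, 0.2126]
eef_rot: [0.197, 0.98, -0.0, -0.001]
force: [-14.3, 4.1, 16.3]
opening: 0.271
```

Emit:
play_rows(targets=[{"slide": [-0.57,-13.1,0],"turn": [0,0,-0.0873]},{"slide": [-0.57,-13.1,0],"turn": [0,0,-0.0873]},{"slide": [-0.57,-13.1,0],"turn": [0,0,-0.0873]},{"slide": [0,0,0],"turn": [0,0,0]},{"slide": [0,0,0],"turn": [0,0,0]}])

```text
t: 7.92
eef_pos: [0.395, -0.1628, 0.2124]
eef_rot: [0.068, 0.998, -0.0, -0.002]
force: [-19.0, 0.2, 19.3]
opening: 0.273
```

Run:
```python
from w import *
o,E,k=wpose();im=vision.read_camera("wrist");cv2.imwrite("pics/w3.png",im[...,::-1])
print(o["t"],o["eef_pos"],o["force"],o["opening"],R.from_quat(o["eef_rot"]).as_matrix()[:2,0],o["q"].round(2))
```

```text
7.925 [ 0.39499387 -0.16282849  0.21243571] [-18.99912703   0.22477469  19.26204666] 0.2727395208096364 [-0.99083427  0.13501959] [ 0.99  0.26 -0.75  2.15  0.24  0.82  1.53]
```

View pics/w3.png

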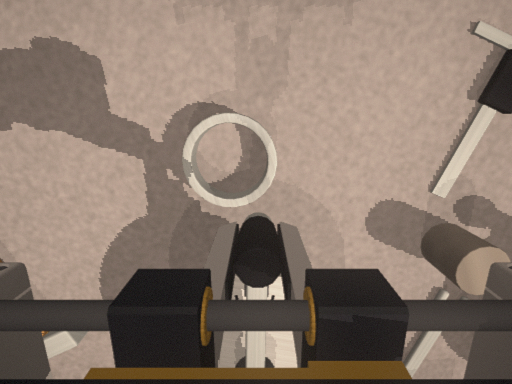

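Emit:
play_rows(targets=[{"slide": [0,0,0],"turn": [0,0,0]},{"slide": [0,0,0],"turn": [0,0,0]},{"slide": [0,0,0],"turn": [0,0,0]},{"slide": [0,0,0],"turn": [0,0,0]},{"slide": [0,0,0],"turn": [0,0,0]},{"slide": [0,0,0],"turn": [0,0,0]}], fingers=70)

```text
t: 8.72
eef_pos: [0.3966, -0.1625, 0.2126]
eef_rot: [0.067, 0.998, 0.0, -0.0]
force: [0.2, -0.3, -0.2]
opening: 0.745
```

Emit:
play_rows(targets=[{"slide": [0,0,-20],"turn": [0,0,0]},{"slide": [0,0,-25],"turn": [0,0,0]},{"slide": [0,0,-25],"turn": [0,0,0]},{"slide": [0,0,-25],"turn": [0,0,0]},{"slide": [0,0,0],"turn": [0,0,0]}])

```text
t: 9.35
eef_pos: [0.3971, -0.1627, 0.309]
eef_rot: [0.067, 0.998, -0.001, 0.001]
force: [-0.4, -0.2, -0.1]
opening: 0.747
```

Run:
```python
from w import *
o,E,k=wpose();im=vision.read_camera("wrist");cv2.imwrite("pics/w4.png",im[...,::-1])
print(o["t"],o["eef_pos"],o["force"],o["opening"],R.from_quat(o["eef_rot"]).as_matrix()[:2,0],o["q"].round(2))
for c in ["top","scene"]:
    im=vision.read_camera(c);cv2.imwrite(f"pics/{c}4.png",im[...,::-1])
```

```text
9.35 [ 0.39714083 -0.16274404  0.30895818] [-0.39354548 -0.21970365 -0.06067481] 0.747112653810545 [-0.99093776  0.13430318] [ 1.07  0.1  -0.79  2.05  0.08  1.03  1.68]
```

View pics/w4.png

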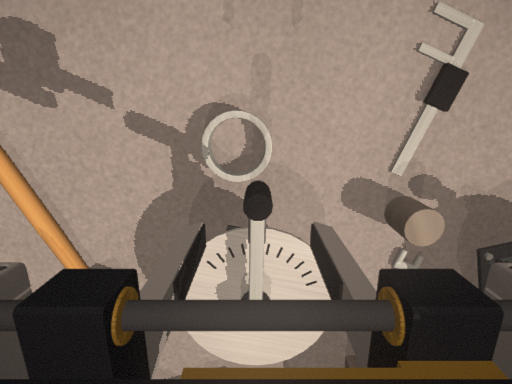

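View pics/top4.png

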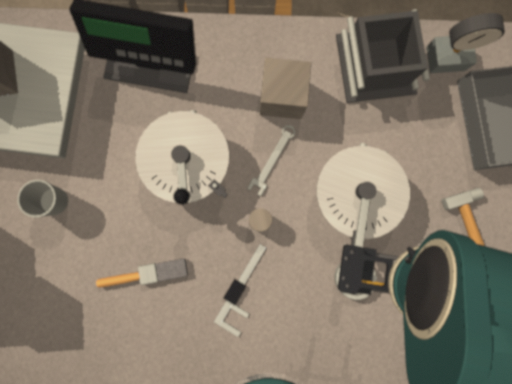

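View pics/scene4.png

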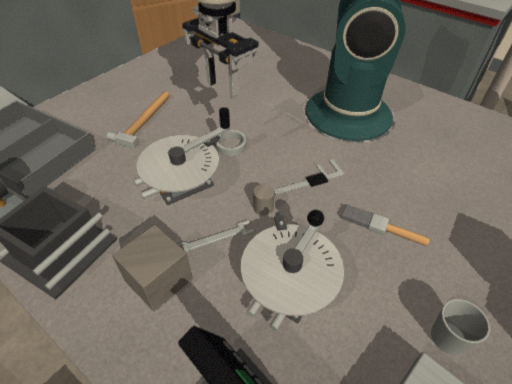

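Emit:
play_rows(targets=[{"slide": [0,-30,0],"turn": [0,0,0]},{"slide": [0,-30,0],"turn": [0,0,0]},{"slide": [0,-30,0],"turn": [0,0,0]},{"slide": [0,-30,0],"turn": [0,0,0]},{"slide": [0,-30,0],"turn": [0,0,0]},{"slide": [0,-30,0],"turn": [0,0,0]},{"slide": [0,-30,0],"turn": [0,0,0]},{"slide": [0,0,0],"turn": [0,0,0]}])

```text
t: 10.5
eef_pos: [0.3676, -0.3721, 0.3062]
eef_rot: [0.068, 0.998, 0.001, -0.001]
force: [-0.7, 1.0, -0.3]
opening: 0.744
```

Run:
```python
from w import *
o,E,k=wpose();print(o["t"],o["eef_pos"])
im=vision.read_camera("top")[...,::-1];cv2.imwrite("pics/top5.png",im)
a=cv2.resize(im[170:270,300:420],None,fx=5,fy=5,interpolation=cv2.INTER_CUBIC)
w=cv2.imread("pics/w4.png")
b=cv2.resize(w[170:310,190:330],None,fx=4,fy=4,interpolation=cv2.INTER_CUBIC)
cv2.imwrite("pics/a5.png",a);cv2.imwrite("pics/b5.png",b)
```

```text
10.5 [ 0.36762411 -0.37210926  0.30623482]
```

View pics/a5.png

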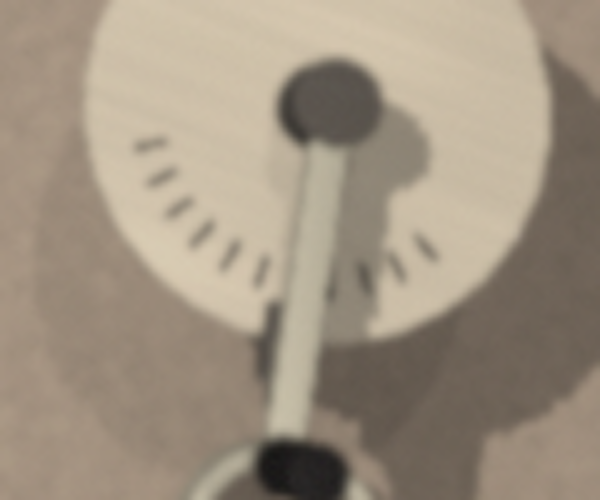

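View pics/b5.png

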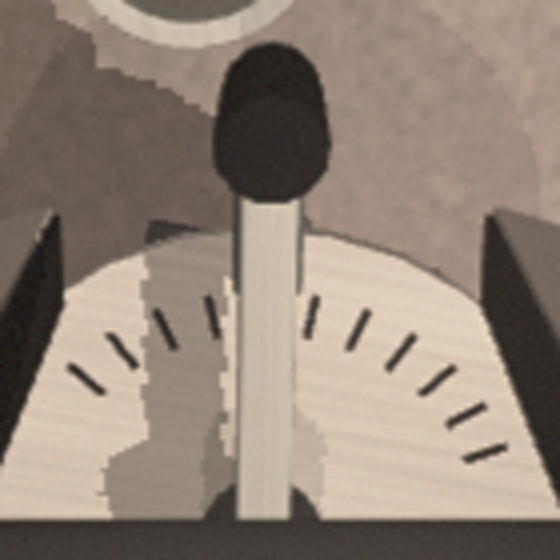

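Run:
```python
from station import monitor, vision, regions_of, close_job
import numpy as np
for n in ["return_grip"]:
    r=regions_of(n,"top")[0];print(n,r["box"],r["p"])
o=monitor.get_obs();print(o["force"],o["t"])
close_job()
```

```text
return_grip [175.0, 142.8, 189.8, 205.3] 0.73
[-0.06200758  0.77541268  0.35440976] 10.6
the job is handed in; nothing more can be done
```

I gripped the feed lever's upright grip, swung it about 55° counterclockwise along its arc, let go and moved the arm clear. I handed the job in at about 10.6 s; no verdict was reported.

- **Lever angle:** the lever ended at about 172° in the world frame. I had measured the tab at 171–173° before moving. In the wrist close-up, the tab's edges show evenly on both sides of the lever.
- **Set tab:** I did not measure its position again at the end, because the lever now covers most of it. Nothing but the lever passed over it.
- **Return valve:** the ball lever looks unmoved in the top view. Its detected box differs from the start by about 3 pixels at most.
- **Forces:** while the lever was held, the wrist force built up to about 27 N, mostly from a small radial mismatch. It dropped to about zero on release, and was still under 1 N at hand-in, with the arm about 20 cm away.

No check failed. In the top view the tab looks slightly off to one side of the lever. I put that down to parallax, since the lever sits higher than the tab, but I did not calculate it.

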